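# Shut the air valves in order

### The job

Shut off the bench air at the four-valve manifold by pushing its knobs in with the fingertips: first the long bar knob, then the square knob, and last the wide round knob, which is the main supply. Push each one gently, without squeezing it, all the way down and leave it down. Do not pull any knob up, leave the slim pin knob as it is, and do not disturb the things standing around the manifold.

Things in the scene. Friction and masses are not known exactly. Their poses are not given: they have to be found in the camera images.
- manifold: Dark steel foot plate of the air manifold, 80 mm front to back (its x), 310 mm along the row (its y), 10 mm thick, fixed to the bench; origin at the centre of its underside, z up. Four aluminium valve blocks stand on it in a row along its y, 72 mm apart, in an order that changes from start to start. The plate's position on the bench and its yaw vary too.
- bar_valve: Aluminium valve block with the bar knob (first tool line): 58 x 66 x 50 mm, fixed on the foot plate, brass ports front and back; origin at the centre of its underside (10 mm above the bench), z up, axes parallel to the plate's. All four blocks look alike except for the black knob on a steel stem above the middle.
- bar_knob (a joint): Travel of the bar knob in m, along the vertical: grows as it is pushed down; 0 to 0.003 at the start, 0.014 is fully in against a stop (a cushioned one, since the head is sprung), negative is pulled up (to -0.006). It moves against about 4 N of friction and stays where it is left; it has no spring.
- bar_top (a point): Centre of the top face of the bar knob's black head; moves down with the knob. Head: a long narrow bar, 60 mm (front to back) by 14 mm across, 14 mm thick, sprung on its stem: it yields 0.2 mm per N pushed on it (4 mm at most), which cushions the end of the travel, and springs back when let go. The top stands 96 mm above the bench at joint value 0 and 82 mm fully in.
- square_valve: Aluminium valve block with the square knob (second tool line): 58 x 66 x 50 mm, fixed on the foot plate, brass ports front and back; origin at the centre of its underside (10 mm above the bench), z up, axes parallel to the plate's. All four blocks look alike except for the black knob on a steel stem above the middle.
- square_knob (a joint): Travel of the square knob in m, along the vertical: grows as it is pushed down; 0 to 0.003 at the start, 0.014 is fully in against a stop (a cushioned one, since the head is sprung), negative is pulled up (to -0.006). It moves against about 4 N of friction and stays where it is left; it has no spring.
- square_top (a point): Centre of the top face of the square knob's black head; moves down with the knob. Head: a square cap, 36 by 36 mm, 14 mm thick, sprung on its stem: it yields 0.2 mm per N pushed on it (4 mm at most), which cushions the end of the travel, and springs back when let go. The top stands 96 mm above the bench at joint value 0 and 82 mm fully in.
- round_valve: Aluminium valve block with the round knob (main supply): 58 x 66 x 50 mm, fixed on the foot plate, brass ports front and back; origin at the centre of its underside (10 mm above the bench), z up, axes parallel to the plate's. All four blocks look alike except for the black knob on a steel stem above the middle.
- round_knob (a joint): Travel of the round knob in m, along the vertical: grows as it is pushed down; 0 to 0.003 at the start, 0.014 is fully in against a stop (a cushioned one, since the head is sprung), negative is pulled up (to -0.006). It moves against about 4 N of friction and stays where it is left; it has no spring.
- round_top (a point): Centre of the top face of the round knob's black head; moves down with the knob. Head: a wide round mushroom, 46 mm in diameter, flat on top over the middle 24 mm, 14 mm thick, sprung on its stem: it yields 0.2 mm per N pushed on it (4 mm at most), which cushions the end of the travel, and springs back when let go. The top stands 96 mm above the bench at joint value 0 and 82 mm fully in.
- pin_valve: Aluminium valve block with the pin knob (bleed valve, to be left alone): 58 x 66 x 50 mm, fixed on the foot plate, brass ports front and back; origin at the centre of its underside (10 mm above the bench), z up, axes parallel to the plate's. All four blocks look alike except for the black knob on a steel stem above the middle.
- pin_knob (a joint): Travel of the pin knob in m, along the vertical: grows as it is pushed down; 0 to 0.003 at the start, 0.014 is fully in against a stop (a cushioned one, since the head is sprung), negative is pulled up (to -0.006). It moves against about 4 N of friction and stays where it is left; it has no spring.
- pin_top (a point): Centre of the top face of the pin knob's black head; moves down with the knob. Head: a slim round pin, 14 mm in diameter, 14 mm thick, sprung on its stem: it yields 0.2 mm per N pushed on it (4 mm at most), which cushions the end of the travel, and springs back when let go. The top stands 96 mm above the bench at joint value 0 and 82 mm fully in.
- dropper_a: Small blue bottle with a white cap, 33 mm in diameter, 85 mm tall, loose, upright close behind the manifold; origin at the centre of its underside. A bystander: leave it alone.
- dropper_b: Small red bottle with a white cap, 33 mm in diameter, 85 mm tall, loose, upright close behind the manifold; origin at the centre of its underside. A bystander: leave it alone.
- tin: Small paint tin, 70 mm in diameter, 76 mm tall, loose, upright behind the manifold; origin at the centre of its underside. A bystander: leave it alone.
- spreader: Yellow plastic filler spreader, 82 x 99 x 10 mm, lying loose beside the left end of the manifold; origin at the centre of its underside. A bystander: leave it alone.
- brush: Flat paint brush, 240 mm long, 36 mm wide, 13 mm thick, lying loose behind the bottles; origin at the centre of its underside. A bystander: leave it alone.

How it is judged:
By the outcome, as a careful person would: the job done as asked, in the order asked, and still so for the second after the job is handed in, with the robot touching nothing.
It also fails if it takes over 40 s, if anything falls off the work surface, if the arm or the gripper's body presses on something with over 40 N, if the wrist force passes 120 N, or if a joint passes its speed limit or range.

### The arm

A 6-joint arm with a two-finger parallel gripper is mounted at the origin on a cart in front of the work surface, level with it; the furniture and walls round the work are solid. World frame = base frame: x ahead of the robot, y to its left, z up, the work surface at z = 0. Lengths are in mm, angles in rad, forces in N, time in s.
With the tool pointing down it reaches from about 350 to 975 mm from the base axis. Payload 7.1 kg.
Tool frame: the origin (TCP) lies on the front face of the gripper's body, between the roots of the fingers; the fingertips stand 80 mm ahead of it and the grasp point (between the pads) lies 61 mm ahead of it (env.tips_ahead is the distance from the TCP to the fingertips, in mm); z points along the fingers, y is the line along which they close (so a half turn about z gives the same grasp; the last joint's range is limited). The gripper opens to 88 mm and grips with 3 to 60 N. Pads are 20 mm wide; open, the fingers measure 115 mm over their backs; the gripper's body (75 mm by 178 mm) begins 61 mm behind the grasp point.
Start: joints at [1.146, 0.423, 1.63, -0, 1.089, -0.019], TCP at [246.689, 574.239, 302.675] pointing down, gripper open.
Joint ranges: [-3, 3], [-0.9, 2.11], [0.09, 2.58], [-1.31, 4.45], [0.11, 2.69], [-2.54, 2.54]. Speed limits (rad/s): [2.39, 2.39, 3.01, 3.14, 3.14, 3.14].

### API

Orientations are given as a unit quaternion [x, y, z, w].
In Python, from station import env, set_gripper, viewer, workorder gives the robot as it stands. Calls block until the motion is done:
- env.reach(position, orientation): joint-space move of the TCP to a pose.
- env.move_l(position, rot=None, rate=150, f_stop=None): straight line of the TCP; rot=None keeps the orientation; rate is the mean speed in mm/s. With f_stop (N) it stops when the force on the tool has changed by that much, and returns True; else False.
- env.move_joints(angles): joint-space move.
- set_gripper(opening): finger opening in mm; the grip force is fixed at half the most; returns when the fingers have stopped.
- env.hold(seconds).
- env.ik(position, orientation): joint angles nearest the present ones, or None.
- env.read_state(): the state.
- viewer.camera(name): name is "scene" or "top" or "wrist"; returns the picture (420x560x3 uint8, blue, green, red); there is no depth.
- viewer.camera_params(name): a dict with "fx", "fy", "cx", "cy" (pixels), "dist" ([k1, k2, p1, p2, k3] as OpenCV has them; the pictures are not rectified), "pose" (4x4, takes a point from camera to world coordinates); the wrist camera has in their place "tool_from_camera" (4x4, takes a point from camera to tool coordinates, whose origin is the TCP and whose axes are the flange's). Camera axes: x right, y up, looking along -z (the intrinsics and any distortion apply to the point x, -y, -z); pixel columns grow to the right and rows downward; lengths in mm; the calibration is good to about 2 mm. A picture is of the moment at which its call begins: read the wrist's pose just before it. camera_params takes no time and is no camera call.
A pose or a line that the arm cannot do raises env.IKError and nothing moves.
- workorder.sign_off(): hands the job in; it is judged then, once.
The state is a dict: "time_s": time; "qpos": joint angles; "dq": joint speeds; "tau": joint torques, N m; "tool_pos": TCP position; "orientation": TCP orientation; "force": force on the tool from outside, world axes, zero at the start; "wrist_torque": the same for the moment, N m; "width": finger opening in mm; "grip_force": force on a finger pad.
Only numpy, scipy, OpenCV 4.12 (cv2) and the standard library are available. Lean on these libraries where they do the work, as an engineer would, in place of code of your own. Each camera call takes 0.05 s, during which the arm holds its last target. There are 200 camera calls.

## Working session

There is one attempt and no reset: what is moved stays moved. The work goes in short steps, each a Python script; the robot and the scene stay as the last script left them, time stands still between calls to the robot, and variables do not carry over. Pictures are saved under pics/ and viewed, at most 10 in all, crops included, and the job is handed in when it is done.

```bash
ls; mkdir -p pics
python3 - <<'E'
from station import env, viewer
import cv2
for n in("top","scene"):
    cv2.imwrite(f"pics/{n}0.png",viewer.camera(n)); p=viewer.camera_params(n); print(n,p)
print(viewer.camera_params("wrist")); s=env.read_state(); print(s["orientation"],s["time_s"],s["force"],s["width"])
E
```

```text
pics
top {'fx': 392.466889673534, 'fy': 392.466889673534, 'cx': 278.1007605344572, 'cy': 211.04256503394328, 'dist': array([-0.00791373,  0.        ,  0.        ,  0.        ,  0.        ]), 'pose': array([[ 3.00676295e-02,  9.70511749e-01, -2.39171243e-01,
         3.71534732e+02],
       [-9.99534451e-01,  2.79540698e-02, -1.22250416e-02,
         2.88934698e+02],
       [-5.17873688e-03,  2.39427475e-01,  9.70900440e-01,
         9.17020023e+02],
       [ 0.00000000e+00,  0.00000000e+00,  0.00000000e+00,
         1.00000000e+00]])}
scene {'fx': 457.3424809771028, 'fy': 457.3424809771028, 'cx': 273.001762910546, 'cy': 214.60329492225355, 'dist': array([-0.09570933,  0.        ,  0.        ,  0.        ,  0.        ]), 'pose': array([[ 8.69314277e-01,  3.15441149e-01, -3.80512245e-01,
         2.54688416e+02],
       [-4.94245871e-01,  5.60555521e-01, -6.64453556e-01,
        -2.62532440e+02],
       [ 3.70224650e-03,  7.65685568e-01,  6.43204403e-01,
         6.38047707e+02],
       [ 0.00000000e+00,  0.00000000e+00,  0.00000000e+00,
         1.00000000e+00]])}
{'fx': 373.7069802683746, 'fy': 373.7069802683746, 'cx': 276.52807246675366, 'cy': 209.7492511030157, 'dist': array([-0.00571463,  0.        ,  0.        ,  0.        ,  0.        ]), 'tool_from_camera': array([[ 4.47042128e-04,  9.53003097e-01,  3.02960225e-01,
         8.44614633e+01],
       [ 9.99998529e-01,  7.56012575e-05, -1.71339225e-03,
        -3.56431834e-01],
       [-1.65577230e-03,  3.02960546e-01, -9.53001661e-01,
        -8.29182710e+01],
       [ 0.00000000e+00,  0.00000000e+00,  0.00000000e+00,
         1.00000000e+00]])}
[ 2.01507432e-01  9.79486757e-01 -6.54985165e-04 -1.33173345e-04] 0.1 [ 0.89249533 -0.31768928  0.06882007] 87.83142107480872
```

View pics/top0.png

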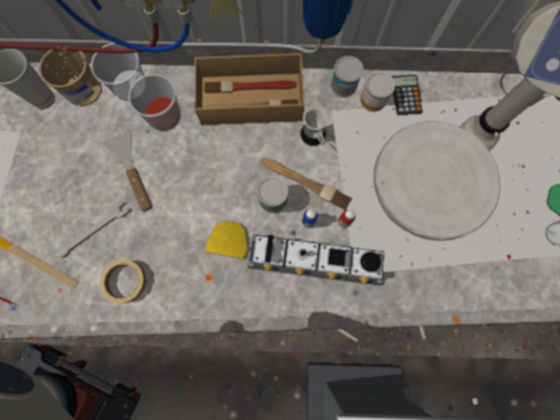

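View pics/scene0.png

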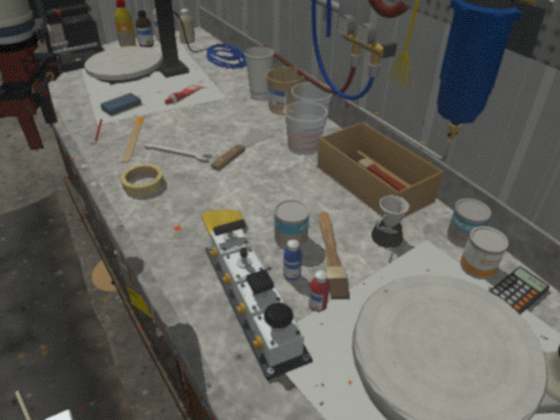

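The top view shows, left to right: bar (273,248), pin (303,254), square (337,258) and round (371,262). The scene view agrees. Next I'll project these at z≈95 and look from above with the wrist camera.

```bash
cat > h.py <<'E'
import numpy as np, cv2
from station import env, set_gripper, viewer, workorder
from scipy.spatial.transform import Rotation as R
def ray(uv,p,T,z):
    K=np.array([[p["fx"],0,p["cx"]],[0,p["fy"],p["cy"]],[0,0,1]])
    n=cv2.undistortPoints(np.array([[uv]],float),K,p["dist"])[0,0]
    d=T[:3,:3]@[n[0],-n[1],-1]; o=T[:3,3]
    return o+d*(z-o[2])/d[2]
def wristT(s):
    T=np.eye(4);T[:3,:3]=R.from_quat(s["orientation"]).as_matrix();T[:3,3]=s["tool_pos"]
    return T@viewer.camera_params("wrist")["tool_from_camera"]
E
python3 - <<'E'
from h import *
p=viewer.camera_params("top")
P=[ray(u,p,p["pose"],95) for u in [(273,248),(303,254),(337,258),(371,262)]]
for a in P: print(a.round(1))
d=P[3]-P[0]; yaw=np.arctan2(d[0],-d[1]); print("row len",np.linalg.norm(d),"yaw",yaw)
s=env.read_state(); print(R.from_quat(s["orientation"]).as_matrix().round(2))
c=np.mean(P,0)
# tool x forward along plate x, pointing down: y = -row
th=yaw
for th in (yaw,yaw+np.pi):
    Rm=np.array([[np.cos(th),np.sin(th),0],[np.sin(th),-np.cos(th),0],[0,0,-1]])
    q=R.from_matrix(Rm).as_quat(); off=Rm@[-130,0,0]
    print(th,env.ik([c[0]+off[0],c[1]+off[1],330],q),[env.ik([a[0],a[1],120+80],q) is not None for a in P])
E
```

```text
[493.5 307.6  95. ]
[482.7 244.2  95. ]
[476.3 172.9  95. ]
[470. 102.  95.]
row len 206.95329740174878 yaw -0.11361877940474391
[[-0.92  0.39 -0.  ]
 [ 0.39  0.92 -0.  ]
 [-0.   -0.   -1.  ]]
-0.11361877940474391 [ 5.33552786e-01  6.78211629e-02  2.03974727e+00 -4.44089210e-16
  1.03402422e+00  2.21796789e+00] [True, True, True, True]
3.027973874185049 [ 2.86353258e-01  4.16067799e-01  1.57309459e+00 -4.44089210e-16
  1.15243026e+00 -1.17082429e+00] [True, True, True, True]
```

Run:
```python
from h import *
th=np.pi-.1136
Rm=np.array([[np.cos(th),np.sin(th),0],[np.sin(th),-np.cos(th),0],[0,0,-1]])
env.reach([480,207,260],R.from_matrix(Rm).as_quat()); set_gripper(0)
s=env.read_state(); np.save("T.npy",wristT(s)); cv2.imwrite("pics/w1.png",viewer.camera("wrist")); print(s["time_s"],s["tool_pos"],s["width"])
```

```text
3.05 [480.00105432 207.02734791 260.00052713] 0.4417357595243202
```

View pics/w1.png

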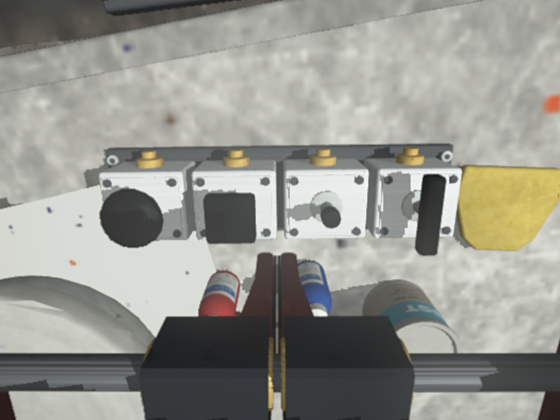

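The wrist view shows round (131,218), square (230,218), pin (332,216) and bar (431,216), evenly spaced. I'll fit the plate pose to these points and overlay the modelled head outlines.

Run:
```python
from h import *
p=viewer.camera_params("wrist");T=np.load("T.npy")
P=np.array([ray(u,p,T,94.5) for u in [(431,216),(332,216),(230,218),(131,218)]])
print(P.round(1),np.linalg.norm(np.diff(P,axis=0),axis=1))
c=P.mean(0); d=P[0]-P[3]; yaw=np.arctan2(-d[0],d[1]); print(c,yaw)
y=np.array([-np.sin(yaw),np.cos(yaw),0]); x=np.array([y[1],-y[0],0])
C=[c+y*72*k for k in(1.5,.5,-.5,-1.5)]; np.save("C.npy",C); np.save("yaw.npy",yaw)
K=np.array([[p["fx"],0,p["cx"]],[0,p["fy"],p["cy"]],[0,0,1]])
img=cv2.resize(cv2.imread("pics/w1.png")[140:270,80:480],None,fx=2,fy=2)
a=np.linspace(0,2*np.pi,40); sq=lambda w,h:[(w,h),(-w,h),(-w,-h),(w,-h)]
sh=[sq(30,7),[(7*np.cos(t),7*np.sin(t)) for t in a],sq(18,18),[(12*np.cos(t),12*np.sin(t)) for t in a]]
for cc,s in zip(C,sh):
    W=np.array([cc+x*u+y*v for u,v in s]); q=(W-T[:3,3])@T[:3,:3]; q=q*[1,-1,-1]
    uv=cv2.projectPoints(q,np.zeros(3),np.zeros(3),K,p["dist"])[0][:,0]
    cv2.polylines(img,[((uv-[80,140])*2).astype(int)],True,(0,0,255),1)
img=cv2.convertScaleAbs(img,alpha=1.3,beta=30)
cv2.imwrite("pics/ov.png",img)
```

```text
[[491.5 315.3  94.5]
 [483.6 246.1  94.5]
 [477.  174.8  94.5]
 [469.1 105.6  94.5]] [69.61858035 71.62276445 69.56943468]
[480.30224126 210.43824106  94.5       ] -0.10670559124035171
```

View pics/ov.png

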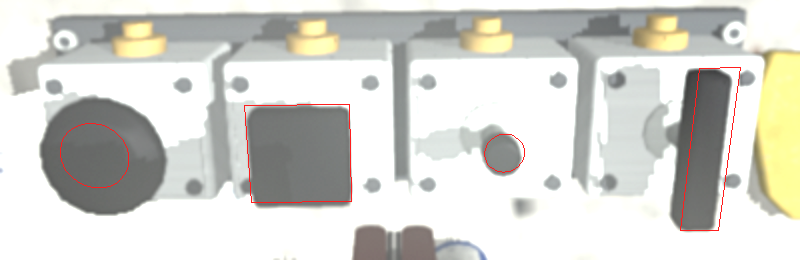

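The overlay matches the heads to about 2 mm, with the bar about 2 mm to the inside. That is enough to push, so I'll start with the bar knob.

```bash
cat > push.py <<'E'
from h import *
C=np.load("C.npy");yaw=float(np.load("yaw.npy"));th=np.pi+yaw
q=R.from_matrix(np.array([[np.cos(th),np.sin(th),0],[np.sin(th),-np.cos(th),0],[0,0,-1]])).as_quat()
A=env.tips_ahead
def push(i,dy=0):
    x,y=C[i][:2]+[0,dy]
    env.reach([x,y,A+130],q); env.move_l([x,y,A+104],rate=80); env.hold(.2)
    f0=env.read_state()["force"][2]
    hit=env.move_l([x,y,A+78.5],rate=20,f_stop=12); s=env.read_state()
    print(i,hit,"tip z",s["tool_pos"][2]-A,"dF",s["force"][2]-f0)
    env.hold(.2); s=env.read_state(); print("  settled",s["tool_pos"][2]-A,s["force"][2]-f0)
    env.move_l([x,y,A+130],rate=100)
    print("  t",env.read_state()["time_s"])
E
python3 -c "
from push import *
push(0,-1.5)"
```

```text
0 True tip z 80.07861136797138 dF 11.052591113246736
  settled 80.24850192194575 9.638637373363318
  t 6.35
```

The bar knob stopped at its full-in height: tip z 80.2 at 9.6 N, so the top would be about 82 unloaded. Next are square and round, then a check picture.

```bash
python3 -c "
from push import *
push(2); push(3)
env.reach([480,207,260],q); s=env.read_state(); np.save('T2.npy',wristT(s)); cv2.imwrite('pics/w2.png',viewer.camera('wrist'))
cv2.imwrite('pics/s2.png',viewer.camera('scene')); print(s['time_s'],s['force'])"
```

```text
2 True tip z 79.87450297977387 dF 12.80870738635456
  settled 80.0496109090835 11.136883620712261
  t 9.6667
3 True tip z 79.81221014081757 dF 12.523429533624991
  settled 79.98074338197802 10.023572437242981
  t 12.75
13.2833 [ 0.66789948 -0.20344382 -0.17314946]
```

View pics/w2.png

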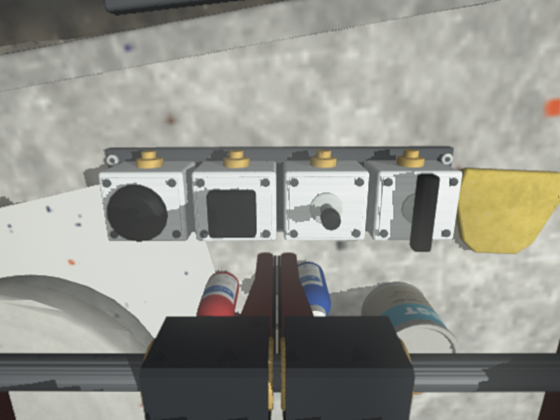

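View pics/s2.png

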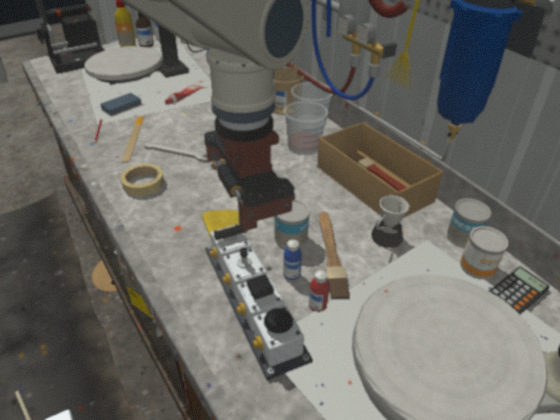

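The bar (425,212), square (232,214) and round (137,212) heads now sit lower. The pin (331,215) and the bystanders haven't moved, so I'm handing the job in.

```bash
python3 -c "
from station import workorder
print(workorder.sign_off())"
```

```text
the job is handed in; nothing more can be done
None
```

I pushed the bar, square and round knobs fully in, in that order, at about 13 N or less each; the check pictures show the pin knob and the surrounding items unmoved, and the job was handed in at about 13 s.

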